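# Un-nest a carry tote, turn it and lock it stacked over a tote of jars

### The arm

A 6-joint arm with a two-finger parallel gripper is mounted at the origin on the work surface. World frame = base frame: x ahead of the robot, y to its left, z up, the work surface at z = 0. Lengths are in m, angles in degrees, forces in N, time in s.
With the tool pointing down it reaches from about 0.325 to 0.875 m from the base axis. Payload 4.4 kg.
Tool frame: the origin (TCP) lies on the centre line of the jaws, within the pads' length; the fingertips stand 11 mm ahead of it and the grasp point (between the pads) lies 8 mm behind it; z points along the fingers, y is the line along which they close (so a half turn about z gives the same grasp; the last joint's range is limited). The gripper opens to 85 mm and grips with 20 to 120 N. Pads are 22 mm wide; open, the fingers measure 114 mm over their backs; the gripper's body (76 mm by 85 mm) begins 54 mm behind the grasp point. The pads swing forward as they close: fully open they stand 13 mm farther back than shut.
Start: joints at [60.877, 11.837, 88.321, -0, 79.842, -8.623], TCP at [0.201, 0.539, 0.242] pointing down, gripper open.
Joint ranges: [-156.59, 156.59], [-49.26, 127.26], [12.9, 141.05], [-63.56, 243.56], [4.71, 150.69], [-161.64, 161.64]. Speed limits (degrees/s): [159.86, 159.86, 180, 180, 180, 180].

### API

Orientations are given as a 3x3 rotation matrix whose columns are the frame's x, y, z axes.
In Python, from station import robot gives the robot as it stands.
- The arm moves only by the tool send_rows, never from a script. Its argument "moves" is a list of rows, each a list of 5 numbers: the opening, from -1 (shut) to 1 (fully open), then the shift along the tool's x, y, z scaled (see below), then the turn about the tool's z scaled (see below). In form: [[hand, x, y, z, roll], ...]. A call has 1 to 5 rows; each row is the pose to reach, as a shift and turn from the pose commanded when the call began, along the tool's axes at that moment; what a row does not reach only later rows make up. The controller multiplies each number of a shift by 10 cm and each number of a turn by 0.5 rad. A row lasts 1/12 s, in which the tool goes at most 41.7 mm and 7.16 degrees, less where a joint would pass 70% of its speed; a pose out of reach is approached as far as the arm can. A call with a number of a shift or a turn outside -1 to 1 is refused whole. A call with a gripper value outside its range is refused whole. The fingers move at their own pace and stop on an object; the grip force is fixed at half the most. Time passes only in rows, so rows that repeat a pose let the fingers close. It gives the time, the measured TCP pose, the force, the opening and the grip force at its end, in the units of the state.
- robot.get_obs(): the state, without advancing time (a new reading comes with each control period).
- robot.snapshot(name): name is "scene" or "top" or "wrist"; returns the picture (420x560x3 uint8, red, green, blue); there is no depth.
- robot.camera_params(name): a dict with "fov_y" (degrees; the focal length in pixels is half the picture's height over the tangent of half this angle, whatever the lens; pixels are square), "cx", "cy" (the principal point, pixels), "rvec" (rotation vector, rad) and "tvec" (3), from world to camera coordinates, as OpenCV has them; the wrist camera has in their place "T_tool_cam" (4x4, takes a point from camera to tool coordinates, whose origin is the TCP and whose axes are the flange's). Camera axes: x right, y down, z forward; pixel columns grow to the right and rows downward; lengths in m; the calibration is good to about 2 mm. A picture is of the moment at which its call begins: read the wrist's pose just before it. camera_params takes no time and is no camera call.
- robot.close_job(): hands the job in; it is judged then, once.
The state is a dict: "t": time; "joint_positions": joint angles; "dq": joint speeds; "joint_torque": joint torques, N m; "tcp_pos": TCP position; "orientation": TCP orientation; "wrist_force": force on the tool from outside, world axes, zero at the start; "moment": the same for the moment, N m; "width": opening from 0.0 (shut) to 1.0 (fully open); "gripper_force": force on a finger pad.
Only numpy, scipy, OpenCV 4.12 (cv2) and the standard library are available. Lean on these libraries where they do the work, as an engineer would, in place of code of your own. Each camera call takes 0.05 s, during which the arm holds its last target. There are 200 camera calls.

### The job

Lift the blue carry tote straight out of the empty grey tote it is nested in, turn it half a turn so that it stacks instead of nesting, and set its four yellow ears gently on the rails of the other grey tote, the one with the jars, just in front of the hooks. Keeping it down on the rails, slide it under the hooks until the ears meet the red stops, hold it against them for about a second with a light steady push of about 10 newtons (never more than 25), then let go. Keep the carry tote upright, do not touch the jars with it and leave everything else where it stands.

Things in the scene. Friction and masses are not known exactly. Their poses are not given: they have to be found in the camera images.
- carry_tote: Blue open carry tote, 0.3 to 0.6 kg; body 170 (x) by 120 (y) by 58 mm high, walls 4 mm. Origin: centre of its underside; z up, +x towards its orange-banded end. Starts nested in the empty grey tote, orange bands at the same end, ears down in the slots, underside 4 mm above the table, with about 5 mm play sideways and 4 mm lengthwise; lifted straight up by 95 mm it is clear.
- carry_handle (a point): Centre of the carry tote's white bridge handle, 100 mm above its underside; axes as the tote's. The bar runs along y over the middle, 16 mm (x) by 16 mm (z), 104 mm free between its posts; space beneath it down to the tote's floor. Grip from above, fingers closing along the tote's x.
- carry_ear (a point): Middle of the underside of one of four yellow ears on the carry tote's long sides, 14 mm above the tote's underside. Two per side, at x = +70 and -40 mm in the tote's frame, each 18 (x) by 16 (y) by 8 mm thick, tips at y = +-76 mm. This one: x = +70, y = +68 mm.
- carry_band (a point): Top of the carry tote's orange-banded end, at x = +85 mm, z = 58 mm in its frame.
- full_tote: Grey stack-nest tote with three jars in it, fixed to the trolley; 240 (x) by 150 (y) by 94 mm high, inside 228 by 130 mm. Origin: centre of its underside, on the table; z up, +x towards its orange-banded end. Each long wall (10 mm thick, at y = +-70 mm) has two nesting slots down to 17 mm, x = 57 to 83 and -53 to -27 mm. Bands at the same end: the carry tote would nest and land on the jars.
- full_tote_stops: Four red stops on the full tote (origin and axes are that tote's), at the -x ends of its two stacking rails per wall: tops 78 mm above the table, x = -99 to -53 and 11 to 57 mm. Stop faces look to +x and are clamped together 0 to 10 mm from those -x ends; the setting is not measured: feel for it. A hook roofs each rail's first 15 mm, 11 mm above it; ears are 8 mm.
- rail_entry (a point): Where the carry tote's underside centre goes to set it down: in the full tote's frame x = +2, y = 0, z = 64 mm (x from -3 to +8 mm works; 5 mm play in y). The carry tote is half a turn round (bands at opposite ends), ears on the open rails. Axes are the full tote's.
- stack_home (a point): Farthest place of the carry tote's underside centre when home: full tote's frame x = -20, y = 0, z = 64 mm, 22 mm from the entry along the full tote's -x. The stops may end the slide up to 10 mm sooner. They are rigid, so a few mm too far in any direction, down on the rails included, breaks the force limit.
- empty_tote: The other grey tote, the same shape, fixed to the trolley; the carry tote starts nested in it. Origin: centre of its underside; z up, +x towards its orange-banded end.
- jar0: Small jar with a blue cap, 42 mm across, 50 mm high, loose, standing in the full tote; origin: centre of its underside.
- jar1: Small jar with a blue cap, 42 mm across, 50 mm high, loose, standing in the full tote; origin: centre of its underside.
- jar2: Small jar with a blue cap, 42 mm across, 50 mm high, loose, standing in the full tote; origin: centre of its underside.
- teal_bottle: Green-teal bottle, 68 mm across, 190 mm high, loose on the trolley; origin: centre of its underside.
- solvent0: Clear jar with blue cap, 68 mm across, 120 mm high, loose; origin: centre of its underside.
- solvent1: Clear jar with blue cap, 56 mm across, 100 mm high, loose; origin: centre of its underside.
- beaker: Glass beaker, 76 mm across, 85 mm high, loose; origin: centre of its underside.
- palette_knife: Palette knife about 200 mm long lying on the trolley, loose; origin at its underside, x along it.
Things that resemble listed ones, but are neither listed nor needed, are in the scene too. What is shaped like the jar2 but orange or pink is not meant.

How it is judged (in metres and radians):
On the way, in this order (a step that is already met when the one before it is completed fails the run):
1. the carry tote is lifted clear of the empty tote (z of carry_tote in the frame of empty_tote above 0.095 m).
2. turned half a turn, the carry tote stands level with its ears on the open rails of the tote with the jars, not yet under the hooks (z of carry_tote in the frame of full_tote between 0.061 and 0.0665 m and y of carry_tote in the frame of full_tote between -0.0075 and 0.0075 m and x of carry_band in the frame of full_tote below -0.05 m and angle between carry_tote's own z axis and vertical below 0.035 rad and x of carry_tote in the frame of full_tote between -0.006 and 0.01 m and contact force between carry_tote and full_tote above 1 N), for 0.1 s.
3. its ears are under the hooks and pressed on the red stops with more than 4 N for 0.5 s (z of carry_tote in the frame of full_tote between 0.061 and 0.0665 m and y of carry_tote in the frame of full_tote between -0.0075 and 0.0075 m and x of carry_band in the frame of full_tote below -0.05 m and angle between carry_tote's own z axis and vertical below 0.035 rad and x of carry_tote in the frame of full_tote below -0.0085 m and contact force between carry_tote and full_tote_stops above 4 N), for 0.5 s.
At the end, for the whole second after the job is handed in: Carry tote half a turn round on the tote with the jars (bands at opposite ends, axes within 0.035 rad), level within 0.035 rad, underside at 61 to 66.5 mm in that tote, within 7.5 mm of its centre line, ears under the hooks (x from -22.5 to -8.5 mm), at rest and released; jars upright (z of carry_tote in the frame of full_tote between 0.061 and 0.0665 m and y of carry_tote in the frame of full_tote between -0.0075 and 0.0075 m and x of carry_band in the frame of full_tote below -0.05 m and angle between carry_tote's own z axis and vertical below 0.035 rad and x of carry_tote in the frame of full_tote between -0.0225 and -0.0085 m and angle between the x axis of carry_tote and the x axis of full_tote, either way round below 0.035 rad and linear speed of carry_tote below 0.01 m/s and contact force between carry_tote and the fingers below 0.1 N and angle between each of jar0, jar1, jar2's own z axis and vertical below 0.2 rad); the robot touches nothing.
It fails at once if the carry tote bears on the tote with the jars with more than 25 N (contact force between carry_tote and full_tote above 25 N).
It fails at once if the carry tote touches a jar (contact force between carry_tote and jar0 above 0.5 N or contact force between carry_tote and jar1 above 0.5 N or contact force between carry_tote and jar2 above 0.5 N).
It fails at once if the carry tote is tipped more than 0.3 rad (angle between carry_tote's own z axis and vertical above 0.3 rad).
It fails at once if a jar is shifted by more than 15 mm or another loose thing by more than 20 mm (distance of any of jar0, jar1, jar2 from where it was at the start of the episode above 0.015 m or distance of any of teal_bottle, solvent0, solvent1, beaker, palette_knife from where it was at the start of the episode above 0.02 m).
It also fails if it takes over 66 s, if anything falls off the work surface, if the arm or the gripper's body presses on something with over 40 N, if the wrist force passes 120 N, or if a joint passes its speed limit or range.

## Working session

There is one attempt and no reset: what is moved stays moved. The work goes in short steps, Python scripts to look and compute and a tool call to move; the robot and the scene stay as the last step left them, time stands still between calls to the robot, and variables do not carry over. Pictures are saved under pics/ and viewed, at most 10 in all, crops included, and the job is handed in when it is done.

Besides the shell and the picture viewer there is one more tool, called after "Call:" in YAML: its name, and indented under it one key for each argument. send_rows: Moves the arm, as the interface text tells. Shifts and turns lie within -1 to 1; 1 stands for 10 cm of shift or 0.5 rad of turn. Its arguments: {"type":"object","properties":{"moves":{"type":"array"}},"required":["moves"]}

```bash
mkdir -p pics; ls; python3 - <<'E'
from station import robot
import cv2,json
for n in ["scene","top"]:
    im=robot.snapshot(n); cv2.imwrite(f"pics/{n}0.png",im[:,:,::-1])
for n in ["scene","top","wrist"]: print(n,robot.camera_params(n))
o=robot.get_obs(); print(o)
E
```

```text
pics
scene {'fov_y': 47.2383591100091, 'cx': 279.0864269039636, 'cy': 209.0384729257007, 'rvec': array([ 2.06590379,  1.29122915, -0.54625665]), 'tvec': array([-0.2513738 , -0.31513412,  1.77093819])}
top {'fov_y': 56.931798566969185, 'cx': 283.1386601439228, 'cy': 209.161774879521, 'rvec': array([ 2.188162  , -2.16360505,  0.17084411]), 'tvec': array([-0.0295573 ,  0.58145029,  1.08601581])}
wrist {'fov_y': 58.594428328620886, 'cx': 286.10006400167657, 'cy': 204.50797514475533, 'T_tool_cam': array([[-3.60914237e-04, -9.65814848e-01, -2.59232614e-01,
         6.54769022e-02],
       [ 9.99999699e-01, -5.26693792e-04,  5.70046160e-04,
        -2.51469865e-04],
       [-6.87095255e-04, -2.59232330e-01,  9.65814748e-01,
        -1.30420490e-01],
       [ 0.00000000e+00,  0.00000000e+00,  0.00000000e+00,
         1.00000000e+00]])}
{'t': 0.1, 'joint_positions': array([ 6.08768580e+01,  1.18817935e+01,  8.83979074e+01,  7.14265570e-04,
        7.98407335e+01, -8.62265789e+00]), 'dq': array([-0.0384699 , -0.0706318 , -0.24752162, -0.06417479,  0.00928515,
       -0.01417298]), 'joint_torque': array([-3.86304537e-04, -3.84094226e+01, -2.92547750e+01, -2.82594447e-04,
        4.91148880e-03,  2.10680105e-05]), 'tcp_pos': array([0.20104993, 0.53799547, 0.24120708]), 'orientation': array([[-9.36668287e-01,  3.50216294e-01, -1.03372618e-03],
       [ 3.50217666e-01,  9.36666556e-01, -1.83026247e-03],
       [ 3.27268999e-04, -2.07637798e-03, -9.99997791e-01]]), 'wrist_force': array([ 0.63526226,  0.03494196, -0.61084318]), 'moment': array([ 0.01097734,  0.02557102, -0.00761447]), 'gripper_force': 0.0, 'width': 0.9996236000952226}
```

View pics/top0.png

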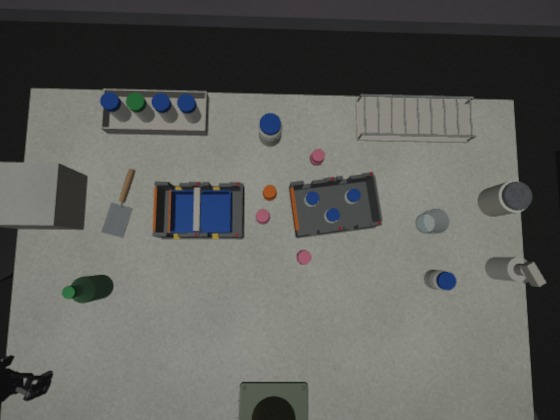

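View pics/scene0.png

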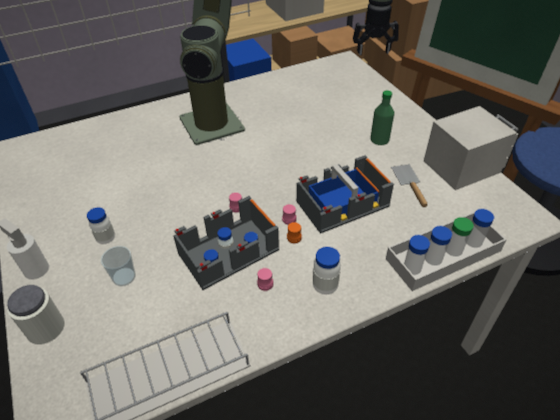

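The top view shows the blue tote nested in a grey tote at about (200,210), with its orange band on the left end (155,210). The jar tote is at about (335,205), with its band also on the left (293,208). The pink and orange mini jars are decoys.

```bash
cat > h.py <<'E'
from station import robot
import numpy as np, cv2
def cam(n):
    p=robot.camera_params(n); f=210/np.tan(np.radians(p["fov_y"]/2))
    K=np.array([[f,0,p["cx"]],[0,f,p["cy"]],[0,0,1]])
    if n=="wrist":
        o=robot.get_obs(); T=np.eye(4); T[:3,:3]=o["orientation"]; T[:3,3]=o["tcp_pos"]
        T=T@p["T_tool_cam"]; return K,T[:3,:3],T[:3,3]
    R=cv2.Rodrigues(p["rvec"])[0].T
    return K,R,-R@p["tvec"]
def plane(c,uv,z):
    K,R,t=c; uv=np.atleast_2d(uv).astype(float)
    d=np.c_[uv,np.ones(len(uv))]@np.linalg.inv(K).T@R.T
    return t+d*((z-t[2])/d[:,2])[:,None]
def proj(c,P):
    K,R,t=c; q=(np.atleast_2d(P)-t)@R@K.T; return q[:,:2]/q[:,2:]
def tri(c1,u1,c2,u2):
    D=[(c[1]@np.linalg.inv(c[0])@np.r_[u,1]) for c,u in((c1,u1),(c2,u2))]
    D=[d/np.linalg.norm(d) for d in D]
    s=np.linalg.lstsq(np.c_[D[0],-D[1]],c2[2]-c1[2],rcond=None)[0]
    a,b=c1[2]+s[0]*D[0],c2[2]+s[1]*D[1]; return (a+b)/2,np.linalg.norm(a-b)
E
python3 - <<'E'
from h import *
c=cam("top"); im=cv2.imread("pics/top0.png")
for n,uv,z in [("handle",(197,210),.112),("carryband",(170,212),.06),("full centre",(335,205),.094),("fullbandmid",(294,208),.094),("far end",(377,201),.094),("base",(273,415),0),("teal",(69,292),.19),("solv",(270,122),.12),("solv2",(270,128),.1)]:
    print(n,plane(c,uv,z).round(3))
cv2.imwrite("pics/topcrop.png",cv2.resize(im[150:260,140:395],None,fx=3.1,fy=3.1,interpolation=cv2.INTER_CUBIC))
E
```

```text
handle [[0.567 0.21  0.112]]
carryband [[0.566 0.295 0.06 ]]
full centre [[ 0.588 -0.164  0.094]]
fullbandmid [[ 0.578 -0.051  0.094]]
far end [[ 0.601 -0.281  0.094]]
base [[ 0.004 -0.001  0.   ]]
teal [[0.357 0.491 0.19 ]]
solv [[0.812 0.018 0.12 ]]
solv2 [[0.802 0.018 0.1  ]]
```

View pics/topcrop.png

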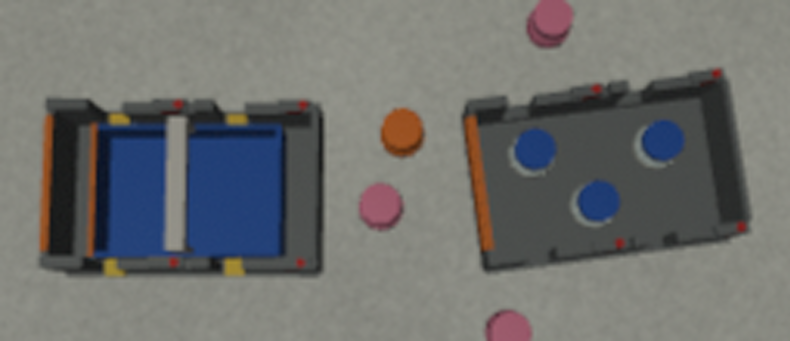

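The crop confirms the handle bar at about x=175 (crop px), running along world x. The jar tote has its band on the left and red stops on the right (-x) ends of its rails; its yaw is about 95°. Next I move the wrist camera above the blue tote.

Call:
send_rows:
  moves:
    - [1,-0.1,-0.05,-0.3,0]
    - [1,-0.4,-0.15,-0.6,0]
    - [1,-0.7,-0.25,-0.6,0]
    - [1,-0.92,-0.36,-0.6,0]

```text
t: 0.43
tcp_pos: [0.2772, 0.4727, 0.3048]
orientation: [[-0.937, 0.35, 0.004], [0.35, 0.937, 0.003], [-0.003, 0.005, -1.0]]
wrist_force: [0.0, 0.0, -0.9]
width: 1.001
gripper_force: 0.0
```

Call:
send_rows:
  moves:
    - [1,-0.35,-0.12,0,0]
    - [1,-0.7,-0.24,0,0]
    - [1,-0.92,-0.36,0,0]

```text
t: 0.68
tcp_pos: [0.3505, 0.4048, 0.3018]
orientation: [[-0.936, 0.352, 0.001], [0.352, 0.936, -0.001], [-0.001, -0.001, -1.0]]
wrist_force: [0.6, -0.2, -0.6]
width: 1.0
gripper_force: 0.0
```

Call:
send_rows:
  moves:
    - [1,-0.35,-0.12,0,0]
    - [1,-0.7,-0.24,0,0]
    - [1,-0.92,-0.36,0,0]

```text
t: 0.93
tcp_pos: [0.4242, 0.3387, 0.3017]
orientation: [[-0.936, 0.352, 0.0], [0.352, 0.936, -0.001], [-0.001, -0.001, -1.0]]
wrist_force: [-0.1, -0.4, 0.7]
width: 1.001
gripper_force: 0.0
```

Call:
send_rows:
  moves:
    - [1,-0.35,-0.12,0,0]
    - [1,-0.7,-0.24,0,0]
    - [1,-0.92,-0.36,0,0]

```text
t: 1.18
tcp_pos: [0.4977, 0.2726, 0.3016]
orientation: [[-0.936, 0.352, 0.0], [0.352, 0.936, -0.001], [-0.0, -0.001, -1.0]]
wrist_force: [0.2, 1.0, -0.2]
width: 1.002
gripper_force: 0.0
```

Call:
send_rows:
  moves:
    - [1,-0.35,-0.12,0,-0.2]
    - [1,-0.7,-0.24,0,-0.4]
    - [1,-0.9,-0.36,0,-0.72]
    - [1,-0.9,-0.36,0,-0.72]
    - [1,-0.9,-0.36,0,-0.72]

```text
t: 1.6
tcp_pos: [0.568, 0.208, 0.3012]
orientation: [[-1.0, 0.0, -0.002], [0.0, 1.0, -0.0], [0.002, -0.0, -1.0]]
wrist_force: [-0.6, 0.1, 0.4]
width: 1.0
gripper_force: 0.0
```

```bash
python3 - <<'E'
from h import *
import pickle
o=robot.get_obs(); c=cam("wrist"); im=robot.snapshot("wrist"); cv2.imwrite("pics/w1.png",im[:,:,::-1]); pickle.dump(c,open("w1.pkl","wb"))
print(o["t"],o["tcp_pos"],o["orientation"].round(3),o["joint_positions"].round(1),o["dq"].round(1))
E
```

```text
1.6 [0.56797972 0.2079601  0.30117054] [[-1.     0.    -0.002]
 [ 0.     1.    -0.   ]
 [ 0.002 -0.    -1.   ]] [ 11.9  13.4  79.5   0.   87.2 -78.1] [ 2.2 -1.1  0.9  0.5  0.3  3.3]
```

View pics/w1.png

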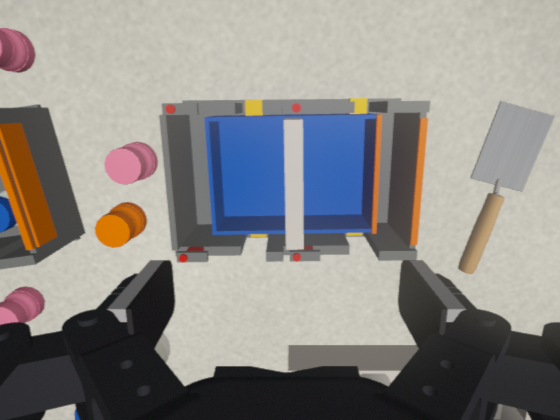

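The wrist view shows the white handle bar from (292,118) to (293,250), the orange carry band at x≈378, and the grey tote band at x≈420.

```bash
python3 - <<'E'
from h import *
import pickle
c=pickle.load(open("w1.pkl","rb")); im=cv2.imread("pics/w1.png"); hsv=cv2.cvtColor(im,cv2.COLOR_BGR2HSV)
H,S,V=[hsv[...,i].astype(int) for i in range(3)]
roi=np.zeros(H.shape,bool); roi[112:256,270:318]=1
m=((S<50)&(V>130)&roi).astype(np.uint8)
n,l,st,ce=cv2.connectedComponentsWithStats(m); k=1+np.argmax(st[1:,4]); print("bar px",st[k],ce[k])
pts=np.argwhere(l==k)[:,::-1]; P=plane(c,pts,.112)
r=cv2.minAreaRect((P[:,:2]*1000).astype(np.float32)); print("bar mm",r)
u=cv2.fitLine((P[:,:2]*1000).astype(np.float32),cv2.DIST_L2,0,.01,.01).ravel();print("bar line",u, np.degrees(np.arctan2(u[1],u[0])))
roi[:]=0; roi[100:260,365:400]=1
m=((H<15)&(S>150)&(V>80)&roi); P=plane(c,np.argwhere(m)[:,::-1],.062)
print("carry band",P.mean(0),cv2.minAreaRect((P[:,:2]*1000).astype(np.float32)))
E
```

```text
bar px [ 284  118   20  133 2451] [293.42023664 183.4124847 ]
bar mm ((572.0663452148438, 214.36773681640625), (117.59691619873047, 16.432979583740234), 0.6148892641067505)
bar line [9.9989033e-01 1.4809677e-02 5.6979950e+02 2.1420580e+02] 0.84856296
carry band [0.57108374 0.29777796 0.062     ] ((572.170654296875, 297.7481994628906), (119.86244201660156, 4.813185691833496), 1.1916906833648682)
```

Call:
send_rows:
  moves:
    - [1,0,-0.3,0,0]
    - [1,0,-0.62,0,0]
    - [1,0,-0.93,0,0]

```text
t: 1.9
tcp_pos: [0.5666, 0.117, 0.302]
orientation: [[-1.0, -0.004, -0.001], [-0.004, 1.0, 0.0], [0.001, 0.0, -1.0]]
wrist_force: [0.6, -0.9, -0.3]
width: 1.003
gripper_force: 0.0
```

Call:
send_rows:
  moves:
    - [1,0,-0.31,0,0]
    - [1,0,-0.62,0,0]
    - [1,0,-0.93,0,0]

```text
t: 2.15
tcp_pos: [0.567, 0.0235, 0.3022]
orientation: [[-1.0, -0.003, -0.0], [-0.003, 1.0, 0.0], [0.0, 0.0, -1.0]]
wrist_force: [0.6, 0.0, -0.2]
width: 1.0
gripper_force: 0.0
```

Call:
send_rows:
  moves:
    - [1,0,-0.31,0,0]
    - [1,0,-0.62,0,0]
    - [1,0,-0.93,0,0]

```text
t: 2.4
tcp_pos: [0.5674, -0.0695, 0.3023]
orientation: [[-1.0, -0.003, -0.0], [-0.003, 1.0, 0.0], [0.0, 0.0, -1.0]]
wrist_force: [0.8, 0.2, -0.7]
width: 0.999
gripper_force: 0.0
```

Call:
send_rows:
  moves:
    - [1,0,-0.31,0,0]
    - [1,0,-0.62,0,0]
    - [1,0,-0.93,0,0]
    - [1,0,-0.93,0,0]
    - [1,0,-0.93,0,0]

```text
t: 2.82
tcp_pos: [0.5678, -0.1627, 0.3019]
orientation: [[-1.0, 0.0, -0.001], [0.0, 1.0, 0.001], [0.001, 0.001, -1.0]]
wrist_force: [0.4, 1.7, -0.3]
width: 1.002
gripper_force: 0.0
```

```bash
python3 - <<'E'
from h import *
import pickle
o=robot.get_obs(); c=cam("wrist"); im=robot.snapshot("wrist"); cv2.imwrite("pics/w2.png",im[:,:,::-1]); pickle.dump(c,open("w2.pkl","wb"))
print(o["t"],o["tcp_pos"],o["orientation"].round(3),o["dq"].round(1))
cv2.imwrite("pics/w2b.png",cv2.resize(im[60:330,110:470,::-1],None,fx=2.2,fy=2.2,interpolation=cv2.INTER_CUBIC))
E
```

```text
2.8167 [ 0.56781325 -0.16270962  0.3019136 ] [[-1.     0.    -0.001]
 [ 0.     1.     0.001]
 [ 0.001  0.001 -1.   ]] [ 2.2 -0.7  0.7  0.8  0.3 -0. ]
```

View pics/w2b.png

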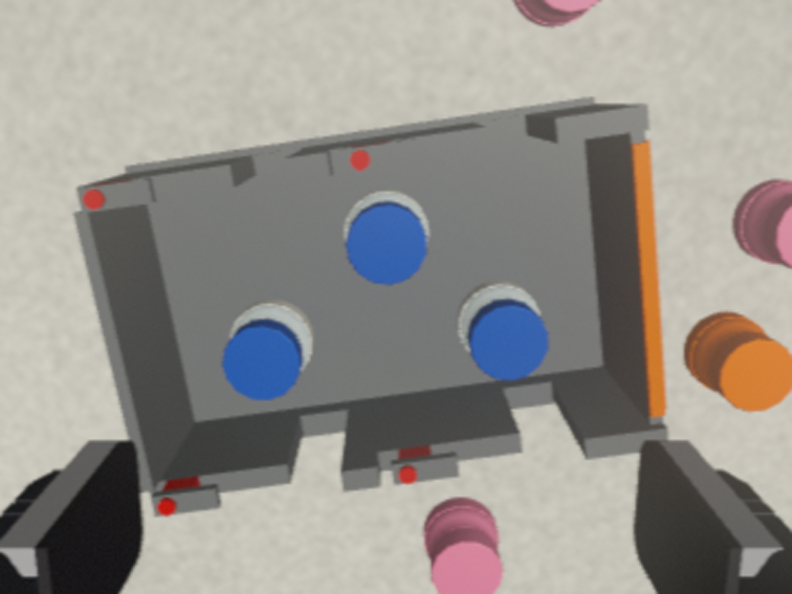

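The crop shows four red hook dots at (93,200), (360,160), (407,475) and (167,506). The orange band of the jar tote is at x≈650 and the three blue-capped jars lie inside.

```bash
python3 - <<'E'
from h import *
import pickle
c=pickle.load(open("w2.pkl","rb")); im=cv2.imread("pics/w2.png"); hsv=cv2.cvtColor(im,cv2.COLOR_BGR2HSV)
H,S,V=[hsv[...,i].astype(int) for i in range(3)]
m=(((H<6)|(H>175))&(S>170)&(V>150)).astype(np.uint8)
n,l,st,ce=cv2.connectedComponentsWithStats(m)
D=[]
for i in range(1,n):
    if st[i,4]>8: p=plane(c,ce[i],.094)[0]; D.append(p); print("dot",ce[i].round(1),st[i,4],p.round(4))
roi=np.zeros(H.shape,bool); roi[110:260,390:415]=1
m=((H>6)&(H<15)&(S>150)&(V>150)&roi).astype(np.uint8)
P=plane(c,np.argwhere(m)[:,::-1],.094); b=cv2.minAreaRect((P[:,:2]*1000).astype(np.float32)); print("band",P.mean(0).round(4),b)
def go(x,y): return ((np.array([x,y])))
# outline corners from crop px
for q in [(80,212),(150,490),(150,205),(647,106),(665,437),(78,187),(592,455)]:
    print(q,plane(c,(q[0]/2.2+110,q[1]/2.2+60),.094)[0].round(4))
E
```

```text
dot [152.1 150.2] 40 [ 0.5423 -0.2833  0.094 ]
dot [294.8 275.5] 36 [ 0.6655 -0.154   0.094 ]
dot [185.1 290.1] 38 [ 0.6812 -0.2633  0.094 ]
band [ 0.5757 -0.0531  0.094 ] ((578.5264282226562, -52.70844650268555), (117.81278991699219, 6.567226409912109), 8.250099182128906)
(80, 212) [ 0.5478 -0.289   0.094 ]
(150, 490) [ 0.6732 -0.2696  0.094 ]
(150, 205) [ 0.545 -0.26   0.094]
(647, 106) [ 0.5057 -0.0592  0.094 ]
(665, 437) [ 0.6477 -0.0397  0.094 ]
(78, 187) [ 0.5376 -0.2888  0.094 ]
(592, 455) [ 0.6563 -0.0715  0.094 ]
```

Call:
send_rows:
  moves:
    - [1,0,-0.31,0,0]
    - [1,0,-0.62,0,0]
    - [1,0,-0.95,0,0]
    - [1,0,-0.95,0,0]
    - [1,0,-0.95,0,0]

```text
t: 3.28
tcp_pos: [0.5685, -0.2568, 0.3019]
orientation: [[-1.0, -0.002, -0.0], [-0.002, 1.0, 0.001], [0.0, 0.001, -1.0]]
wrist_force: [-0.4, -0.2, -0.6]
width: 0.999
gripper_force: 0.0
```

```bash
python3 - <<'E'
from h import *
import pickle
o=robot.get_obs(); c=cam("wrist"); im=robot.snapshot("wrist"); cv2.imwrite("pics/w3.png",im[:,:,::-1]); pickle.dump(c,open("w3.pkl","wb"))
print(o["t"],o["tcp_pos"],o["dq"].round(1))
im=im[:,:,::-1]
cv2.imwrite("pics/w3b.png",cv2.resize(im[80:340,200:560],None,fx=2.2,fy=2.2,interpolation=cv2.INTER_CUBIC))
E
```

```text
3.2833 [ 0.56849414 -0.25676401  0.30192873] [ 1.7 -1.   1.   0.7  0.3 -0. ]
```

View pics/w3b.png

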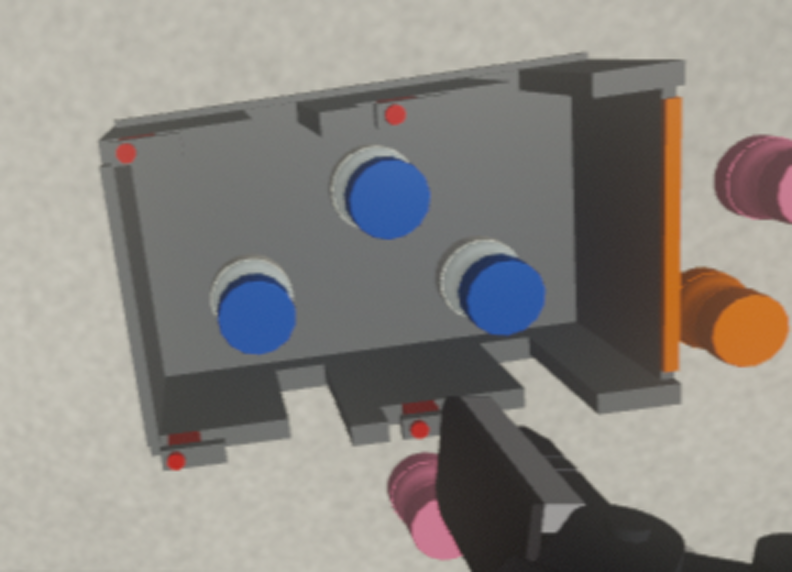

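This second view shows the same dots at (125,153), (395,114), (419,430) and (176,461). The left end wall edge is at x≈103–152 and the band at x≈672. I triangulate against the first view.

```bash
python3 - <<'E'
from h import *
import pickle
C=[pickle.load(open(f"w{i}.pkl","rb")) for i in (2,3)]; I=[cv2.imread(f"pics/w{i}.png") for i in (2,3)]
off=[(110,60),(200,80)]
def ref(k,q):
    x,y=q[0]/2.2+off[k][0],q[1]/2.2+off[k][1]
    b,g,r=[I[k][...,i].astype(int) for i in range(3)]; m=(r>120)&(r>1.7*g)&(b<.7*r)
    yy,xx=np.mgrid[:420,:560]; m&=((xx-x)**2+(yy-y)**2<36)&((g<.5*r))
    w=(r-g)*m; return np.array([(xx*w).sum()/w.sum(),(yy*w).sum()/w.sum()])
D=[]
for a,b in [((93,200),(125,153)),((360,160),(395,114)),((407,475),(419,430)),((167,506),(176,461))]:
    p,e=tri(C[0],ref(0,a),C[1],ref(1,b)); D.append(p); print("dot",p.round(4),round(e,4), plane(C[0],ref(0,a),.094)[0].round(4),plane(C[1],ref(1,b),.094)[0].round(4))
for n,a,b in [("L top",(80,212),(103,168)),("L bot",(150,490),(152,450)),("band t",(648,142),(680,97)),("band b",(664,415),(678,371)),("corner",(647,106),(684,62)),("corner2",(665,437),(680,402))]:
    u=np.array(a)/2.2+off[0]; v=np.array(b)/2.2+off[1]; p,e=tri(C[0],u,C[1],v); print(n,p.round(4),round(e,4))
E
```

```text
dot [ 0.5423 -0.283   0.0946] 0.0 [ 0.5424 -0.2833  0.094 ] [ 0.5423 -0.2831  0.094 ]
dot [ 0.5265 -0.174   0.0948] 0.0 [ 0.5265 -0.174   0.094 ] [ 0.5265 -0.1738  0.094 ]
dot [ 0.6648 -0.1541  0.0956] 0.0002 [ 0.6655 -0.154   0.094 ] [ 0.6657 -0.1536  0.094 ]
dot [ 0.681  -0.2629  0.0946] 0.0001 [ 0.6812 -0.2631  0.094 ] [ 0.6813 -0.263   0.094 ]
L top [ 0.5498 -0.2934  0.0823] 0.0009
L bot [ 0.6811 -0.2739  0.0812] 0.0026
band t [ 0.5201 -0.056   0.0887] 0.0
band b [ 0.6384 -0.0402  0.0917] 0.0004
corner [ 0.506  -0.0587  0.0924] 0.0004
corner2 [ 0.6491 -0.0403  0.0962] 0.0043
```

Height checks pass: dots z≈0.094, spacings 110 and 140 mm, rim ≈0.092. The full tote's centre is ≈(0.5965,-0.168) with yaw ≈98.2°. The handle is ≈(0.572,0.2145,0.104) with tote yaw ≈90.9°. Returning to grasp.

Call:
send_rows:
  moves:
    - [1,0,0.3,0,0]
    - [1,0,0.62,0,0]
    - [1,0,0.94,0,0]

```text
t: 3.58
tcp_pos: [0.568, -0.1603, 0.3022]
orientation: [[-1.0, -0.003, -0.0], [-0.003, 1.0, 0.001], [0.0, 0.001, -1.0]]
wrist_force: [0.3, 0.4, 0.9]
width: 1.002
gripper_force: 0.0
```

Call:
send_rows:
  moves:
    - [1,0,0.31,0,0]
    - [1,0,0.62,0,0]
    - [1,0,0.94,0,0]

```text
t: 3.83
tcp_pos: [0.5673, -0.0654, 0.3025]
orientation: [[-1.0, -0.005, 0.0], [-0.005, 1.0, 0.001], [-0.0, 0.001, -1.0]]
wrist_force: [1.1, 0.2, 0.8]
width: 1.002
gripper_force: 0.0
```

Call:
send_rows:
  moves:
    - [1,0,0.31,0,0]
    - [1,0,0.62,0,0]
    - [1,0,0.94,0,0]

```text
t: 4.08
tcp_pos: [0.5666, 0.0285, 0.3026]
orientation: [[-1.0, -0.005, 0.0], [-0.005, 1.0, 0.001], [-0.0, 0.001, -1.0]]
wrist_force: [-0.9, 0.1, 0.1]
width: 0.997
gripper_force: 0.0
```

Call:
send_rows:
  moves:
    - [1,0,0.31,0,0]
    - [1,0,0.62,0,0]
    - [1,0,0.94,0,0]

```text
t: 4.33
tcp_pos: [0.566, 0.1225, 0.3026]
orientation: [[-1.0, -0.005, 0.0], [-0.005, 1.0, 0.001], [-0.0, 0.001, -1.0]]
wrist_force: [0.9, -0.4, 0.5]
width: 0.999
gripper_force: 0.0
```

Call:
send_rows:
  moves:
    - [1,-0.02,0.31,0,-0.01]
    - [1,-0.03,0.62,0,-0.02]
    - [1,-0.035,0.95,0,-0.03]
    - [1,-0.035,0.95,0,-0.03]
    - [1,-0.035,0.95,0,-0.03]

```text
t: 4.75
tcp_pos: [0.569, 0.2173, 0.3023]
orientation: [[-1.0, -0.023, -0.001], [-0.023, 1.0, 0.0], [0.001, 0.0, -1.0]]
wrist_force: [-0.5, -0.6, -0.3]
width: 0.999
gripper_force: 0.0
```

Call:
send_rows:
  moves:
    - [1,0,0,0.3,0]
    - [1,0,0,0.6,0]
    - [1,0,0,0.9,0]
    - [1,0,0,0.9,0]
    - [1,0,0,0.9,0]

```text
t: 5.17
tcp_pos: [0.5688, 0.2131, 0.2105]
orientation: [[-1.0, -0.017, -0.005], [-0.017, 1.0, -0.001], [0.005, -0.001, -1.0]]
wrist_force: [0.7, -0.2, 0.1]
width: 1.002
gripper_force: 0.0
```

Call:
send_rows:
  moves:
    - [1,-0.03,0.01,0.25,0]
    - [1,-0.03,0.01,0.5,0]
    - [1,-0.03,0.01,0.75,0]
    - [1,-0.03,0.01,0.9,0]
    - [1,-0.03,0.01,0.9,0]

```text
t: 5.58
tcp_pos: [0.5727, 0.2142, 0.1211]
orientation: [[-1.0, -0.017, -0.003], [-0.017, 1.0, -0.001], [0.003, -0.001, -1.0]]
wrist_force: [-0.7, -0.3, -0.5]
width: 1.0
gripper_force: 0.0
```

```bash
python3 - <<'E'
from h import *
import pickle
c=cam("wrist"); im=robot.snapshot("wrist")[:,:,::-1]; cv2.imwrite("pics/w4.png",im)
o=robot.get_obs(); print(o["tcp_pos"],o["orientation"].round(4))
P=np.array([[.572,.2065,.112],[.572,.2225,.112],o["tcp_pos"]]);print(proj(c,P).round(1))
hsv=cv2.cvtColor(im,cv2.COLOR_BGR2HSV); m=((hsv[...,1]<50)&(hsv[...,2]>130)).astype(np.uint8); m[:, :200]=0; m[:,370:]=0
n,l,st,ce=cv2.connectedComponentsWithStats(m)
for i in range(1,n):
    if st[i,4]>300: print(st[i],ce[i].round(1),plane(c,ce[i],.112)[0].round(4))
E
```

```text
[0.57395503 0.21456463 0.12303082] [[-9.999e-01 -1.700e-02 -2.000e-04]
 [-1.700e-02  9.999e-01 -1.000e-04]
 [ 2.000e-04 -0.000e+00 -1.000e+00]]
[[267.4 269.7]
 [306.9 270.3]
 [287.3 287.2]]
[  200     0   170   114 18279] [286.9  53.9] [0.4902 0.213  0.112 ]
[  266   120    44   252 10157] [286.9 242. ] [0.56   0.2142 0.112 ]
[ 200  329   42   51 1567] [217.6 349.5] [0.6096 0.1852 0.112 ]
```

View pics/w4.png

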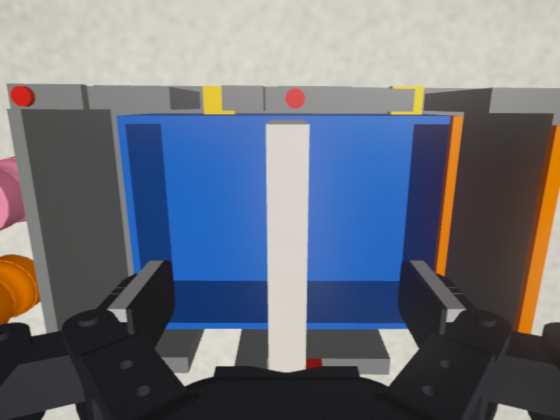

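The bar is centred between the open fingers (bar x≈267–308, fingers at 150 and 425). Descending the rest and gripping.

Call:
send_rows:
  moves:
    - [1,0.01,0,0.15,0]
    - [1,0.01,0,0.27,0]
    - [1,0.01,0,0.27,0]
    - [1,0.01,0,0.27,0]
    - [1,0.01,0,0.27,0]

```text
t: 6.05
tcp_pos: [0.5738, 0.2148, 0.0967]
orientation: [[-1.0, -0.017, 0.002], [-0.017, 1.0, 0.0], [-0.002, 0.0, -1.0]]
wrist_force: [0.7, 0.0, 0.4]
width: 0.999
gripper_force: 0.0
```

Call:
send_rows:
  moves:
    - [-1,0,0,0,0]
    - [-1,0,0,0,0]
    - [-1,0,0,0,0]
    - [-1,0,0,0,0]
    - [-1,0,0,0,0]

```text
t: 6.47
tcp_pos: [0.5729, 0.2146, 0.0955]
orientation: [[-1.0, -0.017, 0.0], [-0.017, 1.0, 0.0], [-0.0, 0.0, -1.0]]
wrist_force: [0.0, -0.3, 0.6]
width: 0.303
gripper_force: 0.0
```

Call:
send_rows:
  moves:
    - [-1,0,0,0,0]
    - [-1,0,0,0,0]
    - [-1,0,0,0,0]
    - [-1,0,0,0,0]
    - [-1,0,0,0,0]

```text
t: 6.88
tcp_pos: [0.573, 0.2146, 0.0955]
orientation: [[-1.0, -0.017, 0.0], [-0.017, 1.0, -0.0], [-0.0, -0.0, -1.0]]
wrist_force: [-0.4, -0.4, 1.3]
width: 0.174
gripper_force: 60.0
```

```bash
python3 - <<'E'
from h import *
o=robot.get_obs(); print(o["t"],o["tcp_pos"],o["orientation"].round(4),o["width"],o["gripper_force"],o["wrist_force"],o["dq"].round(2))
E
```

```text
6.8833 [0.57300938 0.2145522  0.09548939] [[-9.999e-01 -1.720e-02  4.000e-04]
 [-1.720e-02  9.999e-01 -2.000e-04]
 [-4.000e-04 -2.000e-04 -1.000e+00]] 0.17389697731391482 59.95932698249817 [-0.35108056 -0.43239559  1.2677887 ] [-0.02 -0.1  -0.01  0.01  0.04 -0.07]
```

Call:
send_rows:
  moves:
    - [-1,0,0,-0.1,0]
    - [-1,0,0,-0.3,0]
    - [-1,0,0,-0.5,0]
    - [-1,0,0,-0.7,0]
    - [-1,0,0,-0.9,0]

```text
t: 7.3
tcp_pos: [0.5712, 0.2145, 0.1846]
orientation: [[-1.0, -0.017, -0.004], [-0.017, 1.0, -0.001], [0.004, -0.0, -1.0]]
wrist_force: [1.3, 0.0, -5.4]
width: 0.174
gripper_force: 59.8
```

Call:
send_rows:
  moves:
    - [-1,0,0,-0.2,0]
    - [-1,0,0,-0.4,0]
    - [-1,0,0,-0.6,0]
    - [-1,0,0,-0.8,0]
    - [-1,0,0,-0.8,0]

```text
t: 7.72
tcp_pos: [0.5745, 0.2152, 0.2696]
orientation: [[-1.0, -0.017, 0.007], [-0.017, 1.0, 0.002], [-0.007, 0.002, -1.0]]
wrist_force: [1.4, 0.1, -3.2]
width: 0.172
gripper_force: 59.9
```

Call:
send_rows:
  moves:
    - [-1,0,0,0,0]
    - [-1,0,0,0,0]
    - [-1,0,0,0,0]

```text
t: 7.97
tcp_pos: [0.5712, 0.2143, 0.2623]
orientation: [[-1.0, -0.017, -0.005], [-0.017, 1.0, -0.001], [0.005, -0.001, -1.0]]
wrist_force: [0.1, -0.2, -6.3]
width: 0.176
gripper_force: 59.9
```

```bash
python3 - <<'E'
from h import *
import pickle
c=cam("wrist"); im=robot.snapshot("wrist")[:,:,::-1]; cv2.imwrite("pics/w5.png",im); pickle.dump(c,open("w5.pkl","wb"))
o=robot.get_obs(); print(o["t"],o["tcp_pos"],o["orientation"].round(4),o["width"],o["gripper_force"],o["wrist_force"])
E
```

```text
8.0167 [0.57135891 0.21432222 0.26245125] [[-0.9998 -0.0172 -0.005 ]
 [-0.0172  0.9999 -0.001 ]
 [ 0.005  -0.001  -1.    ]] 0.17443170738448305 59.87101078033447 [ 0.34259156  0.8450405  -4.86218359]
```

View pics/w5.png

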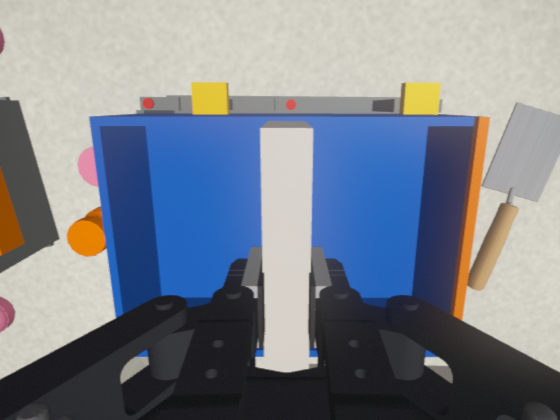

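The tote is lifted and upright: blue rim corners at (93,116) and (487,117), ears at (211,98) and (420,98), bar held in the jaws at x≈287. I measure its offset in the tool frame.

```bash
python3 - <<'E'
from h import *
p=robot.camera_params("wrist"); f=210/np.tan(np.radians(p["fov_y"]/2))
K=np.array([[f,0,p["cx"]],[0,f,p["cy"]],[0,0,1]]); T=p["T_tool_cam"]; c=(K,T[:3,:3],T[:3,3])
im=cv2.imread("pics/w5.png"); hsv=cv2.cvtColor(im,cv2.COLOR_BGR2HSV)
# tool z of underside = +.0915
m=((hsv[...,0]>20)&(hsv[...,0]<32)&(hsv[...,1]>180)&(hsv[...,2]>150)).astype(np.uint8)
n,l,st,ce=cv2.connectedComponentsWithStats(m)
for i in range(1,n):
    if st[i,4]>200:
        x,y,w,h=st[i,:4]; print("ear",st[i],(plane(c,[(x-.5,y-.5),(x+w-.5,y-.5)],.0915-.022)*1000).round(1).tolist())
q=[(93,116),(487,117),(262,123),(312,123)]
print((plane(c,q[:2],.0915-.058)*1000).round(1).tolist())
m=((hsv[...,1]<50)&(hsv[...,2]>150)).astype(np.uint8)
for r in (140,180,220,260,300,340):
    xs=np.where(m[r,240:335])[0]+240; a=plane(c,[(xs.min()-.5,r),(xs.max()+.5,r)],.0915-.108)*1000; print(r,a.round(1).tolist())
ys=np.where(m[118:380,287])[0]+118; print(ys.min(),ys.max(),plane(c,[(287,ys.min()-.5),(287,ys.max()+.5)],.0915-.108)*1000)
E
```

```text
ear [ 193   83   34   31 1007] [[76.1, -47.7, 69.5], [76.1, -30.4, 69.5]]
[[60.6, -82.4, 33.5], [60.1, 85.6, 33.5]]
140 [[55.1, -8.1, -16.5], [55.1, 7.9, -16.5]]
180 [[42.8, -8.0, -16.5], [42.8, 8.1, -16.5]]
220 [[29.8, -7.9, -16.5], [29.8, 8.0, -16.5]]
260 [[16.1, -8.2, -16.5], [16.1, 7.9, -16.5]]
300 [[1.5, -7.8, -16.5], [1.5, 7.5, -16.5]]
340 [[-14.0, -8.0, -16.5], [-14.0, 7.7, -16.5]]
127 371 [[ 59.05239932   0.17166417 -16.5       ]
 [-26.97300167   0.19442436 -16.5       ]]
```

Call:
send_rows:
  moves:
    - [-1,-0.01,-0.1,0,0]
    - [-1,-0.02,-0.3,0,0]
    - [-1,-0.03,-0.52,0,0]
    - [-1,-0.04,-0.74,0,0]
    - [-1,-0.045,-0.95,0,0]

```text
t: 8.43
tcp_pos: [0.5786, 0.1179, 0.2643]
orientation: [[-1.0, -0.017, -0.002], [-0.017, 1.0, -0.001], [0.002, -0.001, -1.0]]
wrist_force: [-0.4, 0.4, -5.7]
width: 0.175
gripper_force: 59.8
```

Call:
send_rows:
  moves:
    - [-1,-0.01,-0.2,0,0]
    - [-1,-0.02,-0.4,0,0]
    - [-1,-0.03,-0.6,0,0]
    - [-1,-0.04,-0.8,0,0]
    - [-1,-0.045,-0.95,0,0]

```text
t: 8.85
tcp_pos: [0.5846, 0.0222, 0.2644]
orientation: [[-1.0, -0.016, -0.002], [-0.016, 1.0, -0.001], [0.002, -0.001, -1.0]]
wrist_force: [-0.2, 0.1, -5.9]
width: 0.178
gripper_force: 59.8
```

Call:
send_rows:
  moves:
    - [-1,-0.01,-0.2,0,0]
    - [-1,-0.02,-0.4,0,0]
    - [-1,-0.03,-0.6,0,0]
    - [-1,-0.04,-0.8,0,0]
    - [-1,-0.045,-0.95,0,0]

```text
t: 9.27
tcp_pos: [0.5906, -0.0725, 0.2644]
orientation: [[-1.0, -0.016, -0.002], [-0.016, 1.0, -0.001], [0.002, -0.001, -1.0]]
wrist_force: [0.4, 0.9, -5.0]
width: 0.179
gripper_force: 59.8
```

Call:
send_rows:
  moves:
    - [-1,-0.01,-0.2,0,0]
    - [-1,-0.02,-0.4,0,0]
    - [-1,-0.03,-0.6,0,0]
    - [-1,-0.04,-0.8,0,0]
    - [-1,-0.045,-0.94,0,0]

```text
t: 9.68
tcp_pos: [0.5969, -0.1663, 0.2646]
orientation: [[-1.0, -0.016, -0.001], [-0.016, 1.0, -0.001], [0.001, -0.001, -1.0]]
wrist_force: [0.8, 0.3, -5.1]
width: 0.178
gripper_force: 59.8
```

Call:
send_rows:
  moves:
    - [-1,0,0,0,0.1]
    - [-1,0,0,0,0.3]
    - [-1,0,0,0,0.5]
    - [-1,0,0,0,0.7]
    - [-1,0,0,0,0.9]

```text
t: 10.1
tcp_pos: [0.597, -0.1642, 0.2647]
orientation: [[-0.906, 0.424, -0.001], [0.424, 0.906, 0.001], [0.001, 0.0, -1.0]]
wrist_force: [-0.0, 0.6, -5.0]
width: 0.176
gripper_force: 59.8
```

Call:
send_rows:
  moves:
    - [-1,0,0,0,0.2]
    - [-1,0,0,0,0.4]
    - [-1,0,0,0,0.6]
    - [-1,0,0,0,0.8]
    - [-1,0,0,0,1.0]

```text
t: 10.52
tcp_pos: [0.597, -0.164, 0.2647]
orientation: [[-0.592, 0.806, -0.001], [0.806, 0.592, 0.001], [0.001, -0.0, -1.0]]
wrist_force: [-0.0, 0.7, -5.6]
width: 0.181
gripper_force: 59.8
```

Call:
send_rows:
  moves:
    - [-1,0,0,0,0.2]
    - [-1,0,0,0,0.4]
    - [-1,0,0,0,0.6]
    - [-1,0,0,0,0.8]
    - [-1,0,0,0,1.0]

```text
t: 10.93
tcp_pos: [0.597, -0.164, 0.2647]
orientation: [[-0.133, 0.991, -0.001], [0.991, 0.133, 0.001], [0.001, -0.001, -1.0]]
wrist_force: [-0.6, -0.6, -5.0]
width: 0.176
gripper_force: 59.8
```

Call:
send_rows:
  moves:
    - [-1,0,0,0,0.2]
    - [-1,0,0,0,0.4]
    - [-1,0,0,0,0.6]
    - [-1,0,0,0,0.8]
    - [-1,0,0,0,1.0]

```text
t: 11.35
tcp_pos: [0.597, -0.164, 0.2647]
orientation: [[0.359, 0.933, -0.001], [0.933, -0.359, 0.001], [0.0, -0.001, -1.0]]
wrist_force: [0.2, 0.1, -4.5]
width: 0.174
gripper_force: 59.8
```

Call:
send_rows:
  moves:
    - [-1,0,0,0,0.2]
    - [-1,0,0,0,0.4]
    - [-1,0,0,0,0.6]
    - [-1,0,0,0,0.8]
    - [-1,0,0,0,1.0]

```text
t: 11.77
tcp_pos: [0.597, -0.164, 0.2647]
orientation: [[0.762, 0.647, -0.001], [0.647, -0.762, 0.001], [-0.0, -0.001, -1.0]]
wrist_force: [-0.0, -0.9, -4.9]
width: 0.176
gripper_force: 59.8
```

Call:
send_rows:
  moves:
    - [-1,0,0,0,0.2]
    - [-1,0,0,0,0.4]
    - [-1,0,0,0,0.6]
    - [-1,0,0,0,0.8]
    - [-1,0,0,0,0.9]

```text
t: 12.18
tcp_pos: [0.597, -0.164, 0.2648]
orientation: [[0.968, 0.252, -0.001], [0.252, -0.968, 0.001], [-0.001, -0.001, -1.0]]
wrist_force: [0.2, 0.6, -5.0]
width: 0.175
gripper_force: 59.8
```

Call:
send_rows:
  moves:
    - [-1,0,0,0,0.1]
    - [-1,0,0,0,0.2]
    - [-1,0,0,0,0.23]
    - [-1,0,0,0,0.23]
    - [-1,0,0,0,0.23]

```text
t: 12.6
tcp_pos: [0.5972, -0.164, 0.265]
orientation: [[0.99, 0.144, -0.0], [0.144, -0.99, 0.0], [-0.0, -0.0, -1.0]]
wrist_force: [0.6, -0.1, -5.4]
width: 0.176
gripper_force: 59.8
```

Call:
send_rows:
  moves:
    - [-1,0,0,0,0]
    - [-1,0,0,0,0]
    - [-1,0,0,0,0]
    - [-1,0,0,0,0]
    - [-1,0,0,0,0]

```text
t: 13.02
tcp_pos: [0.5973, -0.164, 0.2653]
orientation: [[0.99, 0.143, -0.0], [0.143, -0.99, 0.0], [-0.0, -0.0, -1.0]]
wrist_force: [-0.0, 0.4, -5.5]
width: 0.177
gripper_force: 59.8
```

```bash
cat > st.py <<'E'
from h import *
o=robot.get_obs(); R=o["orientation"]; F=np.array([.5965,-.1679]); a=np.radians(98.2); fx=np.array([np.cos(a),np.sin(a)]); fy=np.array([-fx[1],fx[0]])
d=o["tcp_pos"][:2]+.0004*R[:2,1]-F
print("t %.2f tcp %s yaw %.2f tilt %s"%(o["t"],o["tcp_pos"].round(4),np.degrees(np.arctan2(R[1,1],R[0,1])),R[:2,2].round(4)))
print("in full: x %.4f y %.4f under %.4f"%(d@fx,d@fy,o["tcp_pos"][2]-.0915),"F",o["wrist_force"].round(1),"M",o["moment"].round(2),"q6",o["joint_positions"][5].round(1))
E
python3 st.py
```

```text
t 13.02 tcp [ 0.5973 -0.164   0.2653] yaw -81.75 tilt [-0.  0.]
in full: x 0.0033 y -0.0014 under 0.1738 F [-0.   0.4 -5.5] M [ 0.05  0.   -0.01] q6 58.4
```

Call:
send_rows:
  moves:
    - [-1,-0.014,0,0.1,0]
    - [-1,-0.014,0,0.25,0]
    - [-1,-0.014,0,0.4,0]
    - [-1,-0.014,0,0.55,0]
    - [-1,-0.014,0,0.64,0]

```text
t: 13.43
tcp_pos: [0.5945, -0.1637, 0.1984]
orientation: [[0.99, 0.143, -0.004], [0.143, -0.99, 0.002], [-0.003, -0.002, -1.0]]
wrist_force: [-0.8, 1.5, -5.8]
width: 0.172
gripper_force: 59.7
```

Call:
send_rows:
  moves:
    - [-1,0,0,0,0]
    - [-1,0,0,0,0]
    - [-1,0,0,0,0]
    - [-1,0,0,0,0]
    - [-1,0,0,0,0]

```text
t: 13.85
tcp_pos: [0.5968, -0.1646, 0.2027]
orientation: [[0.99, 0.143, 0.002], [0.143, -0.99, -0.001], [0.002, 0.001, -1.0]]
wrist_force: [0.8, 1.0, -4.6]
width: 0.176
gripper_force: 59.8
```

```bash
python3 st.py; python3 - <<'E'
from h import *
c=cam("wrist"); im=robot.snapshot("wrist")[:,:,::-1]; cv2.imwrite("pics/w6.png",im)
import pickle; pickle.dump(c,open("w6.pkl","wb"))
E
```

```text
t 13.85 tcp [ 0.5968 -0.1646  0.2027] yaw -81.76 tilt [ 0.0025 -0.0011]
in full: x 0.0029 y -0.0007 under 0.1112 F [ 0.8  1.  -4.6] M [-0.01  0.02 -0.04] q6 58.3
```

View pics/w6.png

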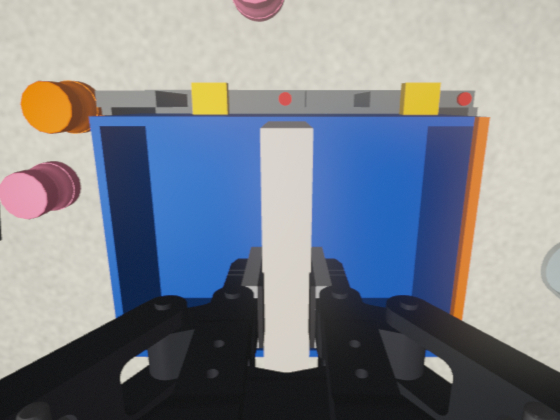

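The band is now on the far (right) side, opposite the jar tote's own band. The ears are at (211,98) and (420,98) and the hook dots at (285,99) and (464,99).

```bash
python3 - <<'E'
from h import *
import pickle
c=pickle.load(open("w6.pkl","rb")); F=np.array([.5965,-.1679]); a=np.radians(98.2); fx=np.array([np.cos(a),np.sin(a)]); fy=np.array([-fx[1],fx[0]])
b,g,r=[cv2.imread("pics/w6.png")[...,i].astype(int) for i in range(3)]
for x,y in ((285,99),(464,99)):
    yy,xx=np.mgrid[:420,:560]; w=((xx-x)**2+(yy-y)**2<64)*(g<.5*r)*(r>110)*(r-g)
    u=((xx*w).sum()/w.sum(),(yy*w).sum()/w.sum()); p=plane(c,u,.094)[0]; d=p[:2]-F; print(u,p.round(4),"full x %.4f y %.4f"%(d@fx,d@fy))
# slot edges between dots: right block left edge of hook etc. at z=.094
for u in [(305,97),(97,97),(475,97),(155,97)]:
    d=plane(c,u,.094)[0][:2]-F; print(u,"x %.4f y %.4f"%(d@fx,d@fy))
E
```

```text
(np.float64(284.5847596051417), np.float64(98.484411618493)) [ 0.6649 -0.154   0.094 ] full x 0.0040 y -0.0697
(np.float64(464.14991216084326), np.float64(98.55774611230399)) [ 0.6806 -0.2634  0.094 ] full x -0.1065 y -0.0697
(305, 97) x -0.0085 y -0.0705
(97, 97) x 0.1193 y -0.0705
(475, 97) x -0.1131 y -0.0706
(155, 97) x 0.0836 y -0.0705
```

Call:
send_rows:
  moves:
    - [-1,0,0,0.06,0]
    - [-1,0,0,0.14,0]
    - [-1,0,0,0.22,0]
    - [-1,0,0,0.3,0]
    - [-1,0,0,0.36,0]

```text
t: 14.32
tcp_pos: [0.595, -0.1638, 0.1632]
orientation: [[0.99, 0.143, -0.003], [0.143, -0.99, 0.001], [-0.002, -0.001, -1.0]]
wrist_force: [-0.2, -0.1, -5.6]
width: 0.179
gripper_force: 59.7
```

Call:
send_rows:
  moves:
    - [-1,0,0,0.01,0]
    - [-1,0,0,0.01,0]
    - [-1,0,0,0.01,0]
    - [-1,0,0,0.01,0]
    - [-1,0,0,0.01,0]

```text
t: 14.73
tcp_pos: [0.5965, -0.1644, 0.165]
orientation: [[0.99, 0.143, 0.001], [0.143, -0.99, -0.001], [0.001, 0.001, -1.0]]
wrist_force: [-0.7, 0.4, -4.1]
width: 0.173
gripper_force: 59.8
```

Call:
send_rows:
  moves:
    - [-1,0,0,0,0]
    - [-1,0,0,0,0]
    - [-1,0,0,0,0]
    - [-1,0,0,0,0]
    - [-1,0,0,0,0]

```text
t: 15.15
tcp_pos: [0.596, -0.1642, 0.1643]
orientation: [[0.99, 0.143, 0.0], [0.143, -0.99, -0.0], [0.0, 0.0, -1.0]]
wrist_force: [0.9, -0.1, -5.3]
width: 0.176
gripper_force: 59.8
```

```bash
python3 st.py
```

```text
t 15.15 tcp [ 0.596  -0.1642  0.1643] yaw -81.76 tilt [ 0.0001 -0.    ]
in full: x 0.0033 y 0.0000 under 0.0728 F [ 0.9 -0.1 -5.3] M [-0.06  0.02  0.06] q6 58.3
```

Call:
send_rows:
  moves:
    - [-1,0,0,0.015,0]
    - [-1,0,0,0.03,0]
    - [-1,0,0,0.045,0]
    - [-1,0,0,0.06,0]
    - [-1,0,0,0.06,0]

```text
t: 15.57
tcp_pos: [0.5956, -0.1641, 0.1576]
orientation: [[0.99, 0.143, -0.001], [0.143, -0.99, 0.0], [-0.001, -0.001, -1.0]]
wrist_force: [0.1, -1.2, -6.1]
width: 0.173
gripper_force: 59.8
```

Call:
send_rows:
  moves:
    - [-1,0,0,0,0]
    - [-1,0,0,0,0]
    - [-1,0,0,0,0]
    - [-1,0,0,0,0]
    - [-1,0,0,0,0]

```text
t: 15.98
tcp_pos: [0.596, -0.1642, 0.1584]
orientation: [[0.99, 0.143, 0.0], [0.143, -0.99, -0.0], [0.0, 0.0, -1.0]]
wrist_force: [0.5, -0.2, -5.0]
width: 0.176
gripper_force: 59.8
```

Call:
send_rows:
  moves:
    - [-1,0,0,0.004,0]
    - [-1,0,0,0.008,0]
    - [-1,0,0,0.01,0]
    - [-1,0,0,0.01,0]
    - [-1,0,0,0.01,0]

```text
t: 16.4
tcp_pos: [0.5959, -0.1642, 0.1572]
orientation: [[0.99, 0.143, -0.0], [0.143, -0.99, 0.0], [-0.0, -0.0, -1.0]]
wrist_force: [0.4, 1.1, -4.8]
width: 0.172
gripper_force: 59.8
```

Underside is now ≈0.0657, with contact expected near 0.1555. I use half-millimetre steps from here.

Call:
send_rows:
  moves:
    - [-1,0,0,0.003,0]
    - [-1,0,0,0.006,0]
    - [-1,0,0,0.006,0]
    - [-1,0,0,0.006,0]

```text
t: 16.73
tcp_pos: [0.5959, -0.1642, 0.1567]
orientation: [[0.99, 0.143, -0.0], [0.143, -0.99, -0.0], [-0.0, -0.0, -1.0]]
wrist_force: [-0.4, 0.3, -5.2]
width: 0.181
gripper_force: 59.8
```

Call:
send_rows:
  moves:
    - [-1,0,0,0.003,0]
    - [-1,0,0,0.005,0]
    - [-1,0,0,0.005,0]
    - [-1,0,0,0.005,0]

```text
t: 17.07
tcp_pos: [0.5959, -0.1642, 0.1562]
orientation: [[0.99, 0.143, -0.0], [0.143, -0.99, -0.0], [-0.0, 0.0, -1.0]]
wrist_force: [0.9, 0.2, -5.4]
width: 0.179
gripper_force: 59.8
```

```bash
python3 st.py
```

```text
t 17.07 tcp [ 0.5959 -0.1642  0.1562] yaw -81.76 tilt [-0. -0.]
in full: x 0.0033 y 0.0000 under 0.0647 F [ 0.9  0.2 -5.4] M [ 0.04 -0.05 -0.04] q6 58.3
```

Call:
send_rows:
  moves:
    - [-1,0,0,0.003,0]
    - [-1,0,0,0.005,0]
    - [-1,0,0,0.005,0]
    - [-1,0,0,0.005,0]

```text
t: 17.4
tcp_pos: [0.5959, -0.1642, 0.1557]
orientation: [[0.99, 0.143, -0.0], [0.143, -0.99, 0.0], [-0.0, -0.0, -1.0]]
wrist_force: [0.1, 0.9, -4.8]
width: 0.181
gripper_force: 59.8
```

Call:
send_rows:
  moves:
    - [-1,0,0,0.002,0]
    - [-1,0,0,0.003,0]
    - [-1,0,0,0.003,0]
    - [-1,0,0,0.003,0]

```text
t: 17.73
tcp_pos: [0.596, -0.1643, 0.1555]
orientation: [[0.99, 0.143, 0.0], [0.143, -0.99, -0.0], [0.0, 0.0, -1.0]]
wrist_force: [-0.7, -0.0, -5.3]
width: 0.177
gripper_force: 59.9
```

Call:
send_rows:
  moves:
    - [-1,0,0,0.002,0]
    - [-1,0,0,0.003,0]
    - [-1,0,0,0.003,0]
    - [-1,0,0,0.003,0]

```text
t: 18.07
tcp_pos: [0.596, -0.1643, 0.1555]
orientation: [[0.99, 0.143, 0.0], [0.143, -0.99, -0.0], [0.0, 0.0, -1.0]]
wrist_force: [-2.8, 0.5, -0.1]
width: 0.173
gripper_force: 60.3
```

Call:
send_rows:
  moves:
    - [-1,0,0,0.002,0]
    - [-1,0,0,0.003,0]
    - [-1,0,0,0.003,0]
    - [-1,0,0,0.003,0]

```text
t: 18.4
tcp_pos: [0.596, -0.1643, 0.1555]
orientation: [[0.99, 0.143, 0.0], [0.143, -0.99, -0.0], [0.0, 0.0, -1.0]]
wrist_force: [-3.6, 0.6, 2.7]
width: 0.177
gripper_force: 60.8
```

Contact is made: about 8 N on the rails at z=0.1555 (underside ≈0.064). I ease slightly and start the slide along tool +y.

Call:
send_rows:
  moves:
    - [-1,0,0.01,-0.001,0]
    - [-1,0,0.02,-0.002,0]
    - [-1,0,0.03,-0.002,0]
    - [-1,0,0.04,-0.002,0]
    - [-1,0,0.05,-0.002,0]

```text
t: 18.82
tcp_pos: [0.5975, -0.1677, 0.1555]
orientation: [[0.99, 0.144, 0.002], [0.144, -0.99, 0.002], [0.002, -0.002, -1.0]]
wrist_force: [-0.9, 4.3, 1.5]
width: 0.173
gripper_force: 60.9
```

```bash
python3 st.py
```

```text
t 18.82 tcp [ 0.5975 -0.1677  0.1555] yaw -81.74 tilt [0.0018 0.0024]
in full: x -0.0003 y -0.0010 under 0.0640 F [-0.9  4.3  1.5] M [ 0.63  0.24 -0.01] q6 57.9
```

Call:
send_rows:
  moves:
    - [-1,0,0.01,0,0]
    - [-1,0,0.02,0,0]
    - [-1,0,0.03,0,0]
    - [-1,0,0.04,0,0]
    - [-1,0,0.04,0,0]

```text
t: 19.23
tcp_pos: [0.5982, -0.1723, 0.1555]
orientation: [[0.99, 0.143, 0.002], [0.143, -0.99, 0.001], [0.002, -0.001, -1.0]]
wrist_force: [0.2, 4.4, 2.1]
width: 0.176
gripper_force: 60.9
```

```bash
python3 st.py
```

```text
t 19.23 tcp [ 0.5982 -0.1723  0.1555] yaw -81.75 tilt [0.0022 0.0013]
in full: x -0.0050 y -0.0010 under 0.0640 F [0.2 4.4 2.1] M [0.77 0.06 0.04] q6 57.6
```

Call:
send_rows:
  moves:
    - [-1,0,0.005,0,0]
    - [-1,0,0.01,0,0]
    - [-1,0,0.015,0,0]
    - [-1,0,0.02,0,0]
    - [-1,0,0.02,0,0]

```text
t: 19.65
tcp_pos: [0.5983, -0.1743, 0.1555]
orientation: [[0.99, 0.144, 0.002], [0.144, -0.99, 0.001], [0.002, -0.001, -1.0]]
wrist_force: [-0.1, 4.5, 3.3]
width: 0.178
gripper_force: 60.9
```

Call:
send_rows:
  moves:
    - [-1,0,0.003,0,0]
    - [-1,0,0.006,0,0]
    - [-1,0,0.009,0,0]
    - [-1,0,0.01,0,0]
    - [-1,0,0.01,0,0]

```text
t: 20.07
tcp_pos: [0.5984, -0.1752, 0.1555]
orientation: [[0.99, 0.144, 0.002], [0.144, -0.99, 0.001], [0.002, -0.001, -1.0]]
wrist_force: [-0.9, 6.3, 2.0]
width: 0.176
gripper_force: 61.0
```

Call:
send_rows:
  moves:
    - [-1,0,0.003,0,0]
    - [-1,0,0.006,0,0]
    - [-1,0,0.008,0,0]
    - [-1,0,0.008,0,0]

```text
t: 20.4
tcp_pos: [0.5985, -0.176, 0.1555]
orientation: [[0.99, 0.144, 0.002], [0.144, -0.99, 0.001], [0.002, -0.001, -1.0]]
wrist_force: [-0.7, 4.6, 4.0]
width: 0.178
gripper_force: 61.0
```

Call:
send_rows:
  moves:
    - [-1,0,0.003,0,0]
    - [-1,0,0.005,0,0]
    - [-1,0,0.005,0,0]

```text
t: 20.65
tcp_pos: [0.5986, -0.1765, 0.1555]
orientation: [[0.99, 0.144, 0.002], [0.144, -0.99, 0.001], [0.002, -0.001, -1.0]]
wrist_force: [-1.0, 5.9, 3.2]
width: 0.179
gripper_force: 61.0
```

Call:
send_rows:
  moves:
    - [-1,0,0.003,0,0]
    - [-1,0,0.005,0,0]
    - [-1,0,0.005,0,0]

```text
t: 20.9
tcp_pos: [0.5986, -0.177, 0.1555]
orientation: [[0.99, 0.144, 0.002], [0.144, -0.99, 0.001], [0.002, -0.001, -1.0]]
wrist_force: [-0.6, 5.1, 4.1]
width: 0.178
gripper_force: 61.0
```

Call:
send_rows:
  moves:
    - [-1,0,0.003,0,0]
    - [-1,0,0.005,0,0]
    - [-1,0,0.005,0,0]

```text
t: 21.15
tcp_pos: [0.5987, -0.1775, 0.1555]
orientation: [[0.99, 0.144, 0.002], [0.144, -0.99, 0.001], [0.002, -0.001, -1.0]]
wrist_force: [0.4, 5.1, 4.3]
width: 0.176
gripper_force: 61.0
```

Call:
send_rows:
  moves:
    - [-1,0,0.003,-0.001,0]
    - [-1,0,0.005,-0.001,0]
    - [-1,0,0.005,-0.001,0]

```text
t: 21.4
tcp_pos: [0.5988, -0.1781, 0.1555]
orientation: [[0.99, 0.144, 0.002], [0.144, -0.99, 0.001], [0.002, -0.001, -1.0]]
wrist_force: [-1.0, 4.3, 2.5]
width: 0.176
gripper_force: 60.9
```

Call:
send_rows:
  moves:
    - [-1,0,0.003,0,0]
    - [-1,0,0.005,0,0]
    - [-1,0,0.005,0,0]

```text
t: 21.65
tcp_pos: [0.5988, -0.1786, 0.1555]
orientation: [[0.99, 0.144, 0.001], [0.144, -0.99, 0.001], [0.002, -0.001, -1.0]]
wrist_force: [-0.6, 6.1, 2.8]
width: 0.178
gripper_force: 60.9
```

Call:
send_rows:
  moves:
    - [-1,0,0.003,0,0]
    - [-1,0,0.005,0,0]
    - [-1,0,0.005,0,0]

```text
t: 21.9
tcp_pos: [0.5989, -0.1791, 0.1555]
orientation: [[0.99, 0.143, 0.001], [0.143, -0.99, 0.001], [0.002, -0.001, -1.0]]
wrist_force: [-0.2, 4.6, 3.5]
width: 0.176
gripper_force: 60.9
```

Call:
send_rows:
  moves:
    - [-1,0,0.003,0,0]
    - [-1,0,0.005,0,0]
    - [-1,0,0.005,0,0]

```text
t: 22.15
tcp_pos: [0.5989, -0.1796, 0.1555]
orientation: [[0.99, 0.143, 0.001], [0.143, -0.99, 0.001], [0.002, -0.001, -1.0]]
wrist_force: [-0.7, 4.1, 2.6]
width: 0.174
gripper_force: 60.9
```

Call:
send_rows:
  moves:
    - [-1,0,0.003,0,0]
    - [-1,0,0.006,0,0]
    - [-1,0,0.006,0,0]

```text
t: 22.4
tcp_pos: [0.599, -0.1801, 0.1555]
orientation: [[0.99, 0.144, 0.001], [0.144, -0.99, 0.001], [0.002, -0.001, -1.0]]
wrist_force: [-0.4, 5.4, 3.1]
width: 0.181
gripper_force: 60.9
```

Call:
send_rows:
  moves:
    - [-1,0,0.003,0,0]
    - [-1,0,0.006,0,0]
    - [-1,0,0.006,0,0]

```text
t: 22.65
tcp_pos: [0.5991, -0.1808, 0.1555]
orientation: [[0.99, 0.143, 0.001], [0.143, -0.99, 0.001], [0.002, -0.001, -1.0]]
wrist_force: [-0.6, 5.5, 2.9]
width: 0.176
gripper_force: 60.9
```

Call:
send_rows:
  moves:
    - [-1,0,0.003,0,0]
    - [-1,0,0.006,0,0]
    - [-1,0,0.006,0,0]

```text
t: 22.9
tcp_pos: [0.5992, -0.1813, 0.1555]
orientation: [[0.99, 0.144, 0.001], [0.144, -0.99, 0.001], [0.002, -0.001, -1.0]]
wrist_force: [-0.0, 5.2, 3.4]
width: 0.176
gripper_force: 60.9
```

Call:
send_rows:
  moves:
    - [-1,0,0.003,0,0]
    - [-1,0,0.006,0,0]
    - [-1,0,0.006,0,0]

```text
t: 23.15
tcp_pos: [0.5993, -0.1819, 0.1555]
orientation: [[0.99, 0.144, 0.001], [0.144, -0.99, 0.001], [0.002, -0.001, -1.0]]
wrist_force: [-0.6, 5.6, 2.1]
width: 0.179
gripper_force: 60.9
```

Call:
send_rows:
  moves:
    - [-1,0,0.003,0,0]
    - [-1,0,0.006,0,0]
    - [-1,0,0.006,0,0]

```text
t: 23.4
tcp_pos: [0.5994, -0.1825, 0.1555]
orientation: [[0.99, 0.144, 0.001], [0.144, -0.99, 0.001], [0.002, -0.001, -1.0]]
wrist_force: [0.2, 4.7, 3.0]
width: 0.176
gripper_force: 60.9
```

Call:
send_rows:
  moves:
    - [-1,0,0.003,0,0]
    - [-1,0,0.006,0,0]
    - [-1,0,0.006,0,0]

```text
t: 23.65
tcp_pos: [0.5994, -0.183, 0.1555]
orientation: [[0.99, 0.144, 0.001], [0.144, -0.99, 0.001], [0.002, -0.001, -1.0]]
wrist_force: [-0.0, 5.1, 2.7]
width: 0.176
gripper_force: 61.0
```

Call:
send_rows:
  moves:
    - [-1,0,0.003,0,0]
    - [-1,0,0.006,0,0]
    - [-1,0,0.006,0,0]

```text
t: 23.9
tcp_pos: [0.5994, -0.183, 0.1555]
orientation: [[0.99, 0.144, 0.001], [0.144, -0.99, 0.002], [0.001, -0.002, -1.0]]
wrist_force: [-1.3, 7.3, 2.8]
width: 0.175
gripper_force: 61.1
```

Call:
send_rows:
  moves:
    - [-1,0,0.003,0,0]
    - [-1,0,0.006,0,0]
    - [-1,0,0.006,0,0]

```text
t: 24.15
tcp_pos: [0.5994, -0.1831, 0.1556]
orientation: [[0.99, 0.144, 0.001], [0.144, -0.99, 0.003], [0.001, -0.003, -1.0]]
wrist_force: [-1.5, 8.0, 3.4]
width: 0.178
gripper_force: 61.2
```

The stop is met at tcp y≈-0.183: motion has ceased and the force is rising. I increase the push gradually.

Call:
send_rows:
  moves:
    - [-1,0,0.003,0,0]
    - [-1,0,0.006,0,0]
    - [-1,0,0.007,0,0]

```text
t: 24.4
tcp_pos: [0.5994, -0.1832, 0.1557]
orientation: [[0.99, 0.144, 0.0], [0.144, -0.99, 0.004], [0.001, -0.004, -1.0]]
wrist_force: [-1.0, 9.9, 5.6]
width: 0.176
gripper_force: 61.3
```

```bash
python3 st.py
```

```text
t 24.40 tcp [ 0.5994 -0.1832  0.1557] yaw -81.73 tilt [0.0005 0.0044]
in full: x -0.0160 y -0.0007 under 0.0642 F [-1.   9.9  5.6] M [1.45 0.28 0.03] q6 56.6
```

Call:
send_rows:
  moves:
    - [-1,0,0.003,-0.001,0]
    - [-1,0,0.006,-0.002,0]
    - [-1,0,0.009,-0.002,0]
    - [-1,0,0.009,-0.002,0]

```text
t: 24.73
tcp_pos: [0.5994, -0.1833, 0.1557]
orientation: [[0.99, 0.144, 0.0], [0.144, -0.99, 0.006], [0.001, -0.006, -1.0]]
wrist_force: [-1.8, 11.6, 5.6]
width: 0.175
gripper_force: 61.3
```

Call:
send_rows:
  moves:
    - [-1,0,0,0,0]
    - [-1,0,0,0,0]
    - [-1,0,0,0,0]

```text
t: 24.98
tcp_pos: [0.5994, -0.1833, 0.1558]
orientation: [[0.99, 0.144, 0.0], [0.144, -0.99, 0.006], [0.001, -0.006, -1.0]]
wrist_force: [-2.6, 11.8, 5.9]
width: 0.177
gripper_force: 61.3
```

Call:
send_rows:
  moves:
    - [-1,0,0.003,-0.002,0]
    - [-1,0,0.005,-0.003,0]
    - [-1,0,0.005,-0.003,0]
    - [-1,0,0.005,-0.003,0]
    - [-1,0,0.005,-0.003,0]

```text
t: 25.4
tcp_pos: [0.5994, -0.1834, 0.1558]
orientation: [[0.99, 0.144, -0.0], [0.144, -0.99, 0.006], [0.001, -0.006, -1.0]]
wrist_force: [-2.7, 12.4, 5.3]
width: 0.178
gripper_force: 61.3
```

Call:
send_rows:
  moves:
    - [-1,0,0,0,0]
    - [-1,0,0,0,0]
    - [-1,0,0,0,0]
    - [-1,0,0,0,0]
    - [-1,0,0,0,0]

```text
t: 25.82
tcp_pos: [0.5994, -0.1834, 0.1558]
orientation: [[0.99, 0.144, -0.0], [0.144, -0.99, 0.006], [0.001, -0.006, -1.0]]
wrist_force: [-2.3, 10.8, 6.2]
width: 0.179
gripper_force: 61.3
```

Call:
send_rows:
  moves:
    - [-1,0,0,0,0]
    - [-1,0,0,0,0]
    - [-1,0,0,0,0]
    - [-1,0,0,0,0]
    - [-1,0,0,0,0]

```text
t: 26.23
tcp_pos: [0.5994, -0.1834, 0.1558]
orientation: [[0.99, 0.144, -0.0], [0.144, -0.99, 0.006], [0.001, -0.006, -1.0]]
wrist_force: [-0.5, 11.2, 5.3]
width: 0.177
gripper_force: 61.3
```

Call:
send_rows:
  moves:
    - [-1,0,0,0,0]
    - [-1,0,0,0,0]
    - [-1,0,0,0,0]
    - [-1,0,0,0,0]
    - [-1,0,0,0,0]

```text
t: 26.65
tcp_pos: [0.5994, -0.1834, 0.1558]
orientation: [[0.99, 0.144, -0.0], [0.144, -0.99, 0.006], [0.001, -0.006, -1.0]]
wrist_force: [-1.9, 11.5, 4.1]
width: 0.18
gripper_force: 61.3
```

```bash
python3 st.py
```

```text
t 26.65 tcp [ 0.5994 -0.1834  0.1558] yaw -81.71 tilt [-0.0002  0.0064]
in full: x -0.0162 y -0.0007 under 0.0643 F [-1.9 11.5  4.1] M [ 1.77  0.27 -0.08] q6 56.5
```

Call:
send_rows:
  moves:
    - [-1,0,0.001,-0.002,0]
    - [-1,0,0.002,-0.004,0]
    - [-1,0,0.003,-0.005,0]
    - [-1,0,0.003,-0.005,0]
    - [-1,0,0.003,-0.005,0]

```text
t: 27.07
tcp_pos: [0.5995, -0.1835, 0.1559]
orientation: [[0.99, 0.144, -0.0], [0.144, -0.99, 0.007], [0.001, -0.007, -1.0]]
wrist_force: [-1.1, 12.7, 4.3]
width: 0.179
gripper_force: 61.1
```

Call:
send_rows:
  moves:
    - [-1,0,0.003,0,0]
    - [-1,0,0.003,0,0]
    - [-1,0,0.003,0,0]
    - [-1,0,0.003,0,0]
    - [-1,0,0.003,0,0]

```text
t: 27.48
tcp_pos: [0.5995, -0.1836, 0.1559]
orientation: [[0.99, 0.144, -0.001], [0.144, -0.99, 0.007], [0.001, -0.007, -1.0]]
wrist_force: [-2.1, 12.6, 4.5]
width: 0.177
gripper_force: 61.1
```

```bash
python3 st.py
```

```text
t 27.48 tcp [ 0.5995 -0.1836  0.1559] yaw -81.71 tilt [-0.0005  0.0073]
in full: x -0.0163 y -0.0007 under 0.0644 F [-2.1 12.6  4.5] M [1.98 0.26 0.  ] q6 56.5
```

Call:
send_rows:
  moves:
    - [-1,0,0,0,0]
    - [-1,0,0,0,0]
    - [-1,0,0,0,0]
    - [-1,0,0,0,0]
    - [-1,0,0,0,0]

```text
t: 27.9
tcp_pos: [0.5995, -0.1836, 0.156]
orientation: [[0.99, 0.144, -0.001], [0.144, -0.99, 0.007], [0.001, -0.007, -1.0]]
wrist_force: [-1.9, 12.6, 4.4]
width: 0.173
gripper_force: 61.1
```

Call:
send_rows:
  moves:
    - [-1,0,0,0,0]
    - [-1,0,0,0,0]
    - [-1,0,0,0,0]
    - [-1,0,0,0,0]
    - [-1,0,0,0,0]

```text
t: 28.32
tcp_pos: [0.5994, -0.1836, 0.156]
orientation: [[0.99, 0.144, -0.0], [0.144, -0.99, 0.007], [0.001, -0.007, -1.0]]
wrist_force: [-1.5, 12.8, 4.5]
width: 0.177
gripper_force: 61.1
```

Call:
send_rows:
  moves:
    - [-1,0,0,0,0]
    - [-1,0,0,0,0]
    - [-1,0,0,0,0]
    - [-1,0,0,0,0]
    - [-1,0,0,0,0]

```text
t: 28.73
tcp_pos: [0.5995, -0.1836, 0.156]
orientation: [[0.99, 0.144, -0.0], [0.144, -0.99, 0.007], [0.001, -0.007, -1.0]]
wrist_force: [-1.1, 12.8, 4.6]
width: 0.171
gripper_force: 61.1
```

Call:
send_rows:
  moves:
    - [-1,0,-0.007,0,0]
    - [-1,0,-0.014,0,0]
    - [-1,0,-0.02,0,0]
    - [-1,0,-0.02,0,0]
    - [-1,0,-0.02,0,0]

```text
t: 29.15
tcp_pos: [0.5995, -0.1835, 0.156]
orientation: [[0.99, 0.144, 0.001], [0.144, -0.99, 0.004], [0.001, -0.004, -1.0]]
wrist_force: [0.1, 7.9, 1.9]
width: 0.172
gripper_force: 60.9
```

```bash
python3 st.py
```

```text
t 29.15 tcp [ 0.5995 -0.1835  0.156 ] yaw -81.73 tilt [0.0006 0.0039]
in full: x -0.0163 y -0.0007 under 0.0645 F [0.1 7.9 1.9] M [1.32 0.09 0.01] q6 56.6
```

Call:
send_rows:
  moves:
    - [-1,0,-0.007,0,0]
    - [-1,0,-0.014,0,0]
    - [-1,0,-0.02,0,0]
    - [-1,0,-0.02,0,0]
    - [-1,0,-0.02,0,0]

```text
t: 29.57
tcp_pos: [0.5994, -0.1832, 0.1557]
orientation: [[0.99, 0.143, 0.001], [0.143, -0.99, 0.001], [0.001, -0.001, -1.0]]
wrist_force: [2.6, 5.5, -1.5]
width: 0.173
gripper_force: 60.3
```

```bash
python3 st.py
```

```text
t 29.57 tcp [ 0.5994 -0.1832  0.1557] yaw -81.76 tilt [0.0012 0.0011]
in full: x -0.0160 y -0.0006 under 0.0642 F [ 2.6  5.5 -1.5] M [ 0.84 -0.37  0.08] q6 56.8
```

Call:
send_rows:
  moves:
    - [0,0,0,0,0]
    - [0.3,0,0,0,0]
    - [0.6,0,0,0,0]
    - [0.6,0,0,0,0]
    - [0.6,0,0,0,0]

```text
t: 29.98
tcp_pos: [0.5988, -0.1845, 0.1564]
orientation: [[0.99, 0.143, 0.0], [0.143, -0.99, -0.001], [0.0, 0.001, -1.0]]
wrist_force: [0.5, -0.0, -0.3]
width: 0.799
gripper_force: 0.0
```

Call:
send_rows:
  moves:
    - [0.6,0,0,0,0]
    - [0.6,0,0,0,0]
    - [0.6,0,0,0,0]
    - [0.6,0,0,0,0]

```text
t: 30.32
tcp_pos: [0.5988, -0.1839, 0.1561]
orientation: [[0.99, 0.143, -0.0], [0.143, -0.99, -0.0], [-0.0, 0.0, -1.0]]
wrist_force: [-0.1, -0.2, 0.1]
width: 0.802
gripper_force: 0.0
```

```bash
python3 st.py
```

```text
t 30.32 tcp [ 0.5988 -0.1839  0.1561] yaw -81.76 tilt [-0.     -0.0001]
in full: x -0.0165 y 0.0000 under 0.0646 F [-0.1 -0.2  0.1] M [ 0.01 -0.04  0.01] q6 56.8
```

Released with zero force. Raising clear and checking.

Call:
send_rows:
  moves:
    - [0.6,0,0,-0.1,0]
    - [0.6,0,0,-0.3,0]
    - [0.6,0,0,-0.5,0]
    - [0.6,0,0,-0.7,0]
    - [0.6,0,0,-0.9,0]

```text
t: 30.73
tcp_pos: [0.5988, -0.1838, 0.2479]
orientation: [[0.99, 0.143, 0.001], [0.143, -0.99, -0.0], [0.001, 0.0, -1.0]]
wrist_force: [-0.6, -0.0, 0.2]
width: 0.798
gripper_force: 0.0
```

Call:
send_rows:
  moves:
    - [0.6,0,0,-0.2,0]
    - [0.6,0,0,-0.4,0]
    - [0.6,0,0,-0.5,0]
    - [0.6,0,0,-0.5,0]
    - [0.6,0,0,-0.5,0]

```text
t: 31.15
tcp_pos: [0.599, -0.1838, 0.2967]
orientation: [[0.99, 0.143, 0.001], [0.143, -0.99, -0.001], [0.001, 0.001, -1.0]]
wrist_force: [-0.7, -0.1, -0.3]
width: 0.797
gripper_force: 0.0
```

Call:
send_rows:
  moves:
    - [0.6,0,0,0,0]
    - [0.6,0,0,0,0]
    - [0.6,0,0,0,0]
    - [0.6,0,0,0,0]
    - [0.6,0,0,0,0]

```text
t: 31.57
tcp_pos: [0.5985, -0.1837, 0.2952]
orientation: [[0.99, 0.143, -0.001], [0.143, -0.99, 0.001], [-0.001, -0.001, -1.0]]
wrist_force: [-0.0, 0.1, -0.7]
width: 0.8
gripper_force: 0.0
```

```bash
python3 st.py; python3 - <<'E'
from h import *
c=cam("wrist"); im=robot.snapshot("wrist")[:,:,::-1]; cv2.imwrite("pics/w7.png",im)
F=np.array([.5965,-.1679]); a=np.radians(98.2); fx=np.array([np.cos(a),np.sin(a)]); fy=np.array([-fx[1],fx[0]])
hsv=cv2.cvtColor(im,cv2.COLOR_BGR2HSV)
m=((hsv[...,0]<15)&(hsv[...,1]>150)&(hsv[...,2]>80)).astype(np.uint8)
n,l,st,ce=cv2.connectedComponentsWithStats(m)
for i in range(1,n):
    if st[i,4]>250:
        P=plane(c,np.argwhere(l==i)[:,::-1],.122)[:,:2]-F; r=cv2.minAreaRect((np.c_[P@fx,P@fy]*1000).astype(np.float32)); print(st[i],r)
E
```

```text
t 31.57 tcp [ 0.5985 -0.1837  0.2952] yaw -81.76 tilt [-0.0014  0.0006]
in full: x -0.0163 y 0.0003 under 0.2037 F [-0.   0.1 -0.7] M [-0.01  0.01  0.01] q6 56.8
[ 89  85  35  40 640] ((123.76859283447266, -64.99784851074219), (23.407516479492188, 29.946792602539062), 5.5590667724609375)
[378 110  17 144 800] ((-98.72771453857422, -0.27400970458984375), (6.084252834320068, 120.54888153076172), 0.037845633924007416)
```

View pics/w7.png

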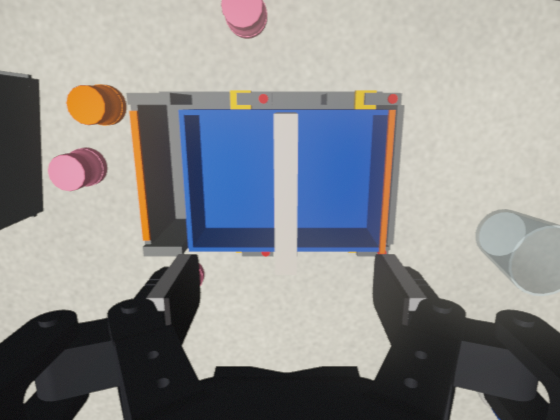

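The last view shows the carry tote level on the jar tote with its ears partly under the hooks, at (240,99) and (365,99). Its band, at x≈388, gives tote x≈-16 mm, y≈0 and an axis error of about 0.04°. Handing in.

```bash
python3 -c "
from station import robot
print(robot.close_job())"
```

```text
the job is handed in; nothing more can be done
None
```

The carry tote is on the jar tote, half a turn round with its ears under the hooks (x ≈ -16 mm, y ≈ 0). I pushed it against the stops at about 11–13 N wrist force (stop share estimated at 6–8 N) for over 3 s, then released it and handed the job in at about 32 s; no verdict was returned.

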